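# Lower a guided platen onto a glued slide and set the hold-down lever

## Task

Pick up the loose drilled press bar by its blue grip, slip its hole over the tall rod of the bonding fixture and lower it squarely and gently (never letting it drop) until it lies flat on the glued slide, its long side in line with the fixture and its free end under the raised red lever. Then swing the red lever fully down over the bar's free end and let go. Leave the vials, the bottle and the petri dish where they stand.

Things in the scene. Friction and masses are not known exactly. Their poses are not given: they have to be found in the camera images.
- platen: Loose press bar, 0.42 kg: aluminium, 181 x 50 x 12 mm (own x -97 to +84 mm), a brass block 40 x 40 x 18 mm on its hole end, a blue grip on top. Origin on the underside below the grip; x runs from hole end to free end, z up. Grip: 40 mm long (x), 24 mm thick (y), 12 to 57 mm above the underside. Starts flat on the bench, upright; balances near the grip.
- platen_hole (a point): Centre of the hole at the bar's underside, 75 mm from the origin towards own -x. The hole is 14.4 mm in diameter and runs straight through bar and block (30 mm long).
- platen_grip (a point): Centre line of the blue grip, 40 mm above the bar's underside (17 mm below the grip's top): the height to hold it. Axes as the bar's.
- fixture: Bonding fixture, fixed: green base 275 x 100 x 15 mm (own x -110 to +165 mm). Origin on the bench below the glued slide's centre; x runs from rod end to lever head, z up. Rod at x = -75 mm. The shoulder round the rod's foot (32 mm diameter), the slide and a rest at x = +72 mm have tops 40 mm above the bench; the seated bar lies on all three, grip above the slide.
- rod_top (a point): Top end of the vertical steel rod, 185 mm above the bench. Rod diameter 12 mm, its last 12 mm tapered to a 5.6 mm tip.
- sample_top (a point): Centre of the upper face of the glued pair of glass slides (75 x 25 mm) on the fixture, 40 mm above the bench: the seated bar's origin comes here, with its x along the fixture's x. Axes as the fixture's.
- lever (a joint): Angle of the red hold-down lever (rad): 0 = fully down at its stop, level, pointing to the fixture's -x over the bar's free end, its foot 1 mm above the seated bar; grows as it is raised, to 1.45. Starts raised (1.05 to 1.3), clear of the bar's and gripper's way. Friction keeps it where it is left; about 1.5 N at the knob moves it.
- lever_pivot (a point): Pivot axis of the lever, between the two grey cheeks (26 x 34 mm over both, tops 81 mm above the bench) of the lever head, 140 mm along the fixture's +x and 66 mm above the bench. The axis lies along the fixture's y. Axes as the fixture's.
- lever_tip (a point): Centre of the red ball knob (20 mm diameter) at the lever's end, 85 mm from the pivot. At lever angle a it lies 85 cos(a) mm from the pivot towards the fixture's -x and 85 sin(a) mm above it.
- vial_left: Small capped vial, 29 mm diameter, 50 mm tall, standing loose beside the fixture on its +y side. Origin at the centre of its underside. Leave alone.
- vial_right: The same kind of vial on the fixture's -y side. Leave alone.
- reagent_bottle: Glass bottle with a blue cap, 80 mm diameter, 160 mm tall, standing loose at the robot's left. Origin at the centre of its underside. Leave alone.
- petri_dish: Closed petri dish, 90 mm diameter, 20 mm high, lying loose at the far side. Origin at the centre of its underside. Leave alone.
Not all that is in view belongs to the job. Of the things that look like the platen, the middle-sized one is meant.

How it is judged:
By the outcome, as a careful person would: the job done as asked, in the order asked, and still so for the second after the job is handed in, with the robot touching nothing.
It also fails if it takes over 72 s, if anything falls off the work surface, if the arm or the gripper's body presses on something with over 40 N, if the wrist force passes 120 N, or if a joint passes its speed limit or range.

## Robot

A 6-joint arm with a two-finger parallel gripper is mounted at the origin on the work surface. World frame = base frame: x ahead of the robot, y to its left, z up, the work surface at z = 0. Lengths are in m, angles in rad, forces in N, time in s.
With the tool pointing down it reaches from about 0.35 to 1 m from the base axis. Payload 7.1 kg.
Tool frame: the origin (TCP) lies at the centre of the arm's flange, where the gripper is bolted on; the fingertips stand 173 mm ahead of it and the grasp point (between the pads) lies 155 mm ahead of it; z points along the fingers, y is the direction in which the jaws open and shut (so a half turn about z gives the same grasp; the last joint's range is limited). The gripper opens to 85 mm and grips with 20 to 120 N. Pads are 22 mm wide; open, the fingers measure 114 mm over their backs; the gripper's body (76 mm by 85 mm) begins 54 mm behind the grasp point. The pads swing forward as they close: fully open they stand 13 mm farther back than shut.
Start: joints at [-1.177, 0.423, 1.63, -0, 1.089, -0.019], TCP at [0.251, -0.572, 0.405] pointing down, gripper open.
Joint ranges: [-3, 3], [-0.9, 2.11], [0.09, 2.58], [-1.31, 4.45], [0.11, 2.69], [-2.54, 2.54]. Speed limits (rad/s): [2.39, 2.39, 3.01, 3.14, 3.14, 3.14].

## Interface

Orientations are given as [roll, pitch, yaw] about the fixed x, y, z axes, in that order (R = Rz(yaw) Ry(pitch) Rx(roll)).
In Python, from plant import arm gives the robot as it stands.
- The arm moves only by the shell command python3 -m crank 'ROWS' [OPENING] [FORCE]. ROWS is text: rows parted by semicolons, each of 4 numbers parted by spaces: the shift along the tool's x, y, z in cm, then the turn about the tool's z in degrees. In form: x y z roll; .... A call has 1 to 8 rows; each row is the pose to reach, as a shift and turn from the pose commanded when the call began, along the tool's axes at that moment; what a row does not reach only later rows make up. A row lasts 1/10 s, in which the tool goes at most 50 mm and 8.59 degrees, less where a joint would pass 70% of its speed; a pose out of reach is approached as far as the arm can. A call with a gripper value outside its range is refused whole. OPENING is the finger opening in cm, from 0 to 8.54, set as the call begins (- or left out, the last holds). The fingers move at their own pace and stop on an object; FORCE is the grip in N (left out, the last holds). Time passes only in rows, so rows that repeat a pose let the fingers close. It gives the time, the measured TCP pose, the force and the opening at its end, in the units of the state.
- arm.get_obs(): the state, without advancing time (a new reading comes with each control period).
- arm.grab_frame(name): name is "scene" or "top" or "wrist"; returns a dict with "img" (384x512x3 uint8, red, green, blue), "vfov" (degrees; the focal length in pixels is half the picture's height over the tangent of half this angle, whatever the lens; pixels are square), "cx", "cy" (the principal point, pixels), "R" (3x3) and "t" (3): a world point X has camera coordinates R X + t. Camera axes: x right, y down, z forward; pixel columns grow to the right and rows downward; lengths in m; the calibration is good to about 2 mm. A picture is of the moment at which its call begins. There is no depth.
- arm.hand_in(): hands the job in, once; it reports no verdict.
The state is a dict: "time_s": time; "qpos": joint angles; "qd": joint speeds; "effort": joint torques, N m; "ee_pos": TCP position; "ee_rot": TCP orientation; "contact_force": force on the tool from outside, world axes, zero at the start; "moment": the same for the moment, N m; "finger_gap": opening from 0.0 (shut) to 1.0 (fully open).
Only numpy, scipy, OpenCV 4.12 (cv2) and the standard library are available. Lean on these libraries where they do the work, as an engineer would, in place of code of your own. Each camera call takes 0.05 s, during which the arm holds its last target. There are 200 camera calls.

## Working session

There is one attempt and no reset: what is moved stays moved. The work goes in short steps, Python scripts to look and compute and a shell command to move; the robot and the scene stay as the last step left them, time stands still between calls to the robot, and variables do not carry over. Pictures are saved under pics/ and viewed, about 8 in all and at most 12, crops included, and the job is handed in when it is done.

```bash
ls; mkdir -p pics
python3 - <<'E'
from plant import arm
import cv2,numpy as np
o=arm.get_obs();print({k:np.round(v,3) for k,v in o.items()})
for n in ["scene","top"]:
    f=arm.grab_frame(n);print(n,f["vfov"],f["cx"],f["cy"],np.round(f["R"],3).tolist(),np.round(f["t"],3))
    cv2.imwrite(f"pics/{n}0.png",f["img"][:,:,::-1])
    np.savez(f"pics/{n}0.npz",**f)
a=cv2.imread("pics/scene0.png");b=cv2.imread("pics/top0.png")
cv2.imwrite("pics/top0x.png",cv2.resize(b,(800,600),interpolation=cv2.INTER_CUBIC))
E
```

```text
pics
{'time_s': np.float64(0.0), 'qpos': array([-1.177,  0.424,  1.631, -0.   ,  1.089, -0.019]), 'qd': array([-0.001,  0.   ,  0.   , -0.   ,  0.001, -0.002]), 'effort': array([-2.0000e-03, -5.5739e+01, -2.8174e+01, -0.0000e+00,  7.0000e-03,
       -0.0000e+00]), 'ee_pos': array([ 0.251, -0.572,  0.404]), 'ee_rot': array([-3.14 ,  0.   ,  0.413]), 'contact_force': array([-0.116,  0.655,  0.65 ]), 'moment': array([-0.038,  0.003,  0.021]), 'finger_gap': np.float64(0.998)}
scene 53.91209769067616 256.4678421034218 187.36103334057066 [[0.147, 0.989, -0.022], [0.68, -0.117, -0.724], [-0.718, 0.092, -0.69]] [-0.117 -0.309  1.629]
top 53.306089026503756 254.71312968255683 189.89842678976316 [[-0.014, -1.0, 0.001], [-0.996, 0.013, -0.084], [0.084, -0.002, -0.996]] [0.054 0.588 1.23 ]
```

View pics/top0x.png

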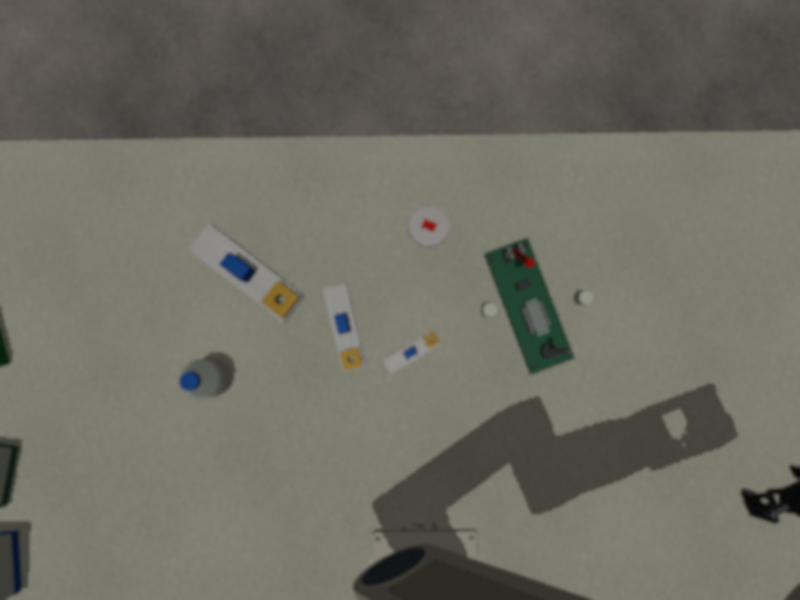

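View pics/scene0.png

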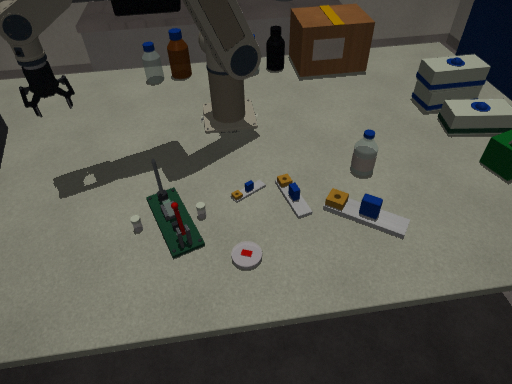

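The top view (800x600) shows three bars that could be taken for the platen: large at (245,270), middle at (342,325) and small at (412,352). I choose the middle one. The fixture is at (530,305) with its rod end at (550,350), nearer the robot. The scene view shows the raised red lever at (180,220) and the rod at (157,175).

```bash
cat > h.py <<'E'
import numpy as np,cv2
def load(n): return dict(np.load(f"pics/{n}.npz"))
def foc(f): return f["img"].shape[0]/2/np.tan(np.radians(float(f["vfov"]))/2)
def ray(f,u,v):
    d=np.array([(u-f["cx"])/foc(f),(v-f["cy"])/foc(f),1.]); return -f["R"].T@f["t"], f["R"].T@d
def plane(f,u,v,z):
    c,d=ray(f,u,v); return c+d*(z-c[2])/d[2]
def proj(f,X):
    p=f["R"]@np.asarray(X)+f["t"]; return np.array([f["cx"],f["cy"]])+foc(f)*p[:2]/p[2]
def tri(obs):
    A=0;b=0
    for f,u,v in obs:
        c,d=ray(f,u,v);d=d/np.linalg.norm(d);P=np.eye(3)-np.outer(d,d);A=A+P;b=b+P@c
    return np.linalg.solve(A,b)
def blobs(f,lo,hi,amin=15):
    hsv=cv2.cvtColor(f["img"],cv2.COLOR_RGB2HSV);m=cv2.inRange(hsv,lo,hi)
    n,l,s,c=cv2.connectedComponentsWithStats(m)
    return [(s[i,4],c[i],(l==i).astype(np.uint8)) for i in range(1,n) if s[i,4]>=amin]
def quad(f,m,z):
    p=cv2.findNonZero(m).reshape(-1,2).astype(float)
    w=np.array([plane(f,u,v,z)[:2] for u,v in p]).astype(np.float32)
    (c,s,a)=cv2.minAreaRect(w*1000); return np.array(c)/1000,s,a
E
python3 - <<'E'
from h import *
f=load("top0")
B=lambda lo,hi:blobs(f,lo,hi)
for nm,lo,hi,z in [("blue",(105,120,60),(125,255,255),.057),("brass",(12,120,90),(28,255,255),.03),("green",(65,80,20),(95,255,200),.015),("red",(0,150,80),(8,255,255),.1)]:
    for a,c,m in B(lo,hi): print(nm,a,c.round(1),plane(f,*c,z).round(4),*quad(f,m,z))
hsv=cv2.cvtColor(f["img"],cv2.COLOR_RGB2HSV)
for p in [(218,190),(225,230),(219,215),(265,228),(300,180),(340,180)]: print(p,hsv[p[1],p[0]])
c=np.hstack([cv2.resize(f["img"][170:250,195:295],(500,400),interpolation=2),cv2.resize(f["img"][145:245,305:380],(300,400),interpolation=2)])
cv2.imwrite("pics/crop1.png",c[:,:,::-1])
E
```

```text
blue 163 [150.8 170.1] [0.654  0.3785 0.057 ] [0.65478638 0.37859128] (55.32246780395508, 31.254268646240234) 52.637325286865234
blue 70 [218.6 206.5] [0.5346 0.1614 0.057 ] [0.53419617 0.1613342 ] (34.05646514892578, 20.045272827148438) 13.645913124084473
blue 22 [262.2 225.1] [0.4735 0.0235 0.057 ] [0.47327457 0.02390144] (9.887239456176758, 19.854896545410156) 25.680072784423828
blue 105 [121.2 243.2] [0.4227 0.4697 0.057 ] [0.42336346 0.46877533] (34.91680908203125, 31.32231330871582) 89.21986389160156
brass 253 [179.2 191.2] [0.5871 0.2923 0.03  ] [0.58730914 0.29264529] (55.368228912353516, 54.00590515136719) 52.97246170043945
brass 37 [275.7 217.2] [ 0.4983 -0.0211  0.03  ] [ 0.49863412 -0.02150659] (20.252939224243164, 21.808116912841797) 25.668987274169922
brass 103 [224.4 229.3] [0.4615 0.1457 0.03  ] [0.46191452 0.14594429] (34.44553756713867, 36.06749725341797) 13.228341102600098
green 1488 [337.1 197.5] [ 0.5607 -0.2259  0.015 ] [ 0.56824817 -0.22934067] (265.4085998535156, 93.20176696777344) 19.348222732543945
green 48 [  1.1 225.5] [0.4835 0.8785 0.015 ] [0.49039389 0.87600696] (55.811092376708984, 13.0774564743042) 2.413923740386963
green 73 [  6.  302.5] [0.2358 0.8526 0.015 ] [0.23290851 0.85295471] (7.008529186248779, 111.68296813964844) 81.43804931640625
red 26 [274.2 143.8] [ 0.7255 -0.0166  0.1   ] [ 0.72583478 -0.01646153] (19.695951461791992, 11.97974681854248) 70.53900146484375
red 32 [338.5 167.5] [ 0.6484 -0.2146  0.1   ] [ 0.64841022 -0.21463354] (15.495295524597168, 15.791075706481934) 88.20112609863281
(218, 190) [ 30   5 142]
(225, 230) [ 21  67 111]
(219, 215) [ 30   6 138]
(265, 228) [110   6 135]
(300, 180) [ 32  27 122]
(340, 180) [73 96 61]
```

View pics/crop1.png

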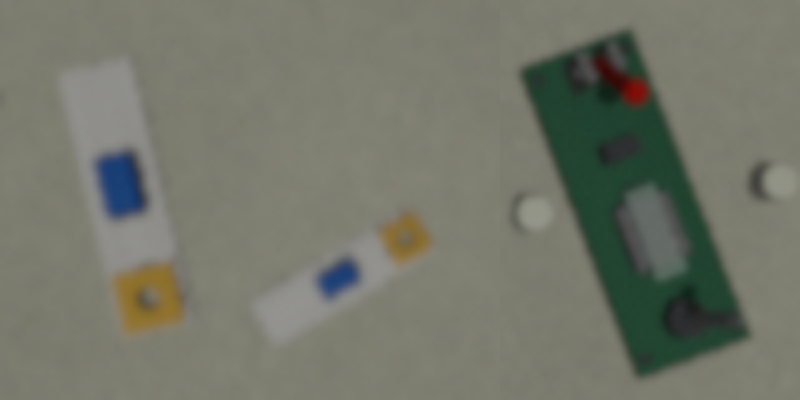

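The crop confirms the middle bar: its blue grip is at crop (120,183) and its brass hole block at (150,298), with sizes that match. The fixture, with its slide, rod and lever, is on the right. I'll move above the bar now.

```bash
python3 -m crank '55.4 -55.8 0 0;55.4 -55.8 0 0;55.4 -55.8 0 0;55.4 -55.8 0 0;55.4 -55.8 0 0;55.4 -55.8 0 0;55.4 -55.8 0 0;55.4 -55.8 0 0' 8.5 40
```

```text
time_s: 0.9
ee_pos: [0.3952, -0.1975, 0.4047]
ee_rot: [-3.142, -0.0, 0.412]
contact_force: [0.7, -0.1, 0.5]
finger_gap: 0.993
```

```bash
python3 -m crank '27.2 -27.4 0 10.5;27.2 -27.4 0 10.5;27.2 -27.4 0 10.5;27.2 -27.4 0 10.5;27.2 -27.4 0 10.5;27.2 -27.4 0 10.5;27.2 -27.4 0 10.5;27.2 -27.4 0 10.5'; python3 -m crank '0 0 0 0;0 0 0 0;0 0 0 0'
cat >> h.py <<'E'
def snap(n,name):
    from plant import arm
    f=arm.grab_frame(n); np.savez(f"pics/{name}.npz",**f); cv2.imwrite(f"pics/{name}.png",f["img"][:,:,::-1]); return load(name)
E
python3 - <<'E'
from h import *
f=snap("wrist","w1"); print(f["vfov"],f["cx"],f["cy"]);print(f["R"].round(3),"cam at",(-f["R"].T@f["t"]).round(4))
for nm,lo,hi,z in [("blue",(105,120,30),(125,255,255),.057),("brass",(12,120,60),(28,255,255),.03)]:
    for a,c,m in blobs(f,lo,hi,60): print(nm,a,c.round(1),plane(f,*c,z).round(4),*quad(f,m,z))
E
```

```text
time_s: 1.7
ee_pos: [0.5346, 0.1632, 0.4045]
ee_rot: [-3.142, 0.0, 0.23]
contact_force: [0.5, 0.2, 0.7]
finger_gap: 0.993
time_s: 2.0
ee_pos: [0.5337, 0.16, 0.4043]
ee_rot: [3.141, 0.001, 0.229]
contact_force: [0.5, -0.4, -0.5]
finger_gap: 0.997
60.912227619650906 253.55601311911596 191.66092106822552
[[ 0.228 -0.974  0.001]
 [-0.924 -0.217  0.314]
 [-0.305 -0.073 -0.95 ]] cam at [0.611  0.1779 0.3727]
blue 159 [31.   3.7] [0.6309 0.3777 0.057 ] [0.63008966 0.37648328] (7.582221508026123, 19.591936111450195) 13.216448783874512
blue 114 [256.9 157.1] [0.545  0.1588 0.057 ] [0.54263318 0.15841785] (28.20366859436035, 10.518754005432129) 24.743284225463867
blue 322 [356.8 239.8] [0.4819 0.0338 0.057 ] [0.4853157  0.03574551] (24.51272201538086, 26.373605728149414) 29.17762565612793
brass 3898 [133.  79.] [0.5881 0.295  0.03  ] [0.58724115 0.29456415] (61.680870056152344, 62.55829620361328) 52.047550201416016
brass 1191 [250.1 220.7] [0.466  0.1476 0.03  ] [0.4651828  0.14759674] (44.522422790527344, 39.4254264831543) 13.186380386352539
brass 593 [395.3 220.8] [ 0.5036 -0.0135  0.03  ] [ 0.50365158 -0.01349197] (30.991897583007812, 28.843793869018555) 29.439983367919922
```

View pics/w1.png

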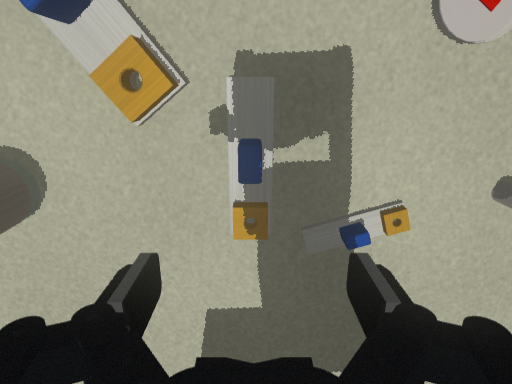

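The wrist view shows the target bar at centre, with its grip at (250,161) and its hole at (251,223). The large and small bars stand to either side. The bar lies along the tool's x axis. I'll refine the grip and hole positions numerically.

Run:
```python
from h import *
f=load("w1");hsv=cv2.cvtColor(f["img"],cv2.COLOR_RGB2HSV)
m=np.zeros((384,512),np.uint8);m[130:195,225:280]=cv2.inRange(hsv,(100,110,15),(130,255,255))[130:195,225:280]
p=cv2.findNonZero(m).reshape(-1,2);print("grip px",p.min(0),p.max(0))
c,s,a=quad(f,m,.057);print("grip",c,s,a)
u=(p[:,0].min()+p[:,0].max())/2
for v in (p[:,1].min(),p[:,1].max()): print(v,plane(f,u,v,.057).round(4),plane(f,u,v,.012).round(4))
g=hsv[205:240,236:266]; d=np.zeros((384,512),np.uint8)
br=cv2.inRange(hsv,(12,120,60),(28,255,255));x=255-br[204:238,234:268]
n,l,st,cc=cv2.connectedComponentsWithStats(x)
for i in range(1,n): print(st[i],cc[i]+[234,204],plane(f,*(cc[i]+[234,204]),.03).round(4))
```

```text
grip px [239 141] [261 182]
grip [0.53878833 0.16415668] (41.429710388183594, 21.512714385986328) 13.615224838256836
141 [0.559  0.1689 0.057 ] [0.5516 0.1677 0.012 ]
182 [0.5186 0.1596 0.057 ] [0.5055 0.157  0.012 ]
[0 0 1 1 1] [234. 204.] [0.4816 0.1697 0.03  ]
[2 0 1 1 1] [236. 204.] [0.4822 0.1675 0.03  ]
[6 0 1 1 1] [240. 204.] [0.4832 0.1632 0.03  ]
[33  0  1  1  1] [267. 204.] [0.4901 0.1338 0.03  ]
[0 2 1 1 1] [234. 206.] [0.4793 0.1692 0.03  ]
[11 13 11  7 56] [249.96428571 220.30357143] [0.4664 0.1479 0.03  ]
[33 29  1  1  1] [267. 233.] [0.4554 0.1252 0.03  ]
```

```bash
python3 -m crank '0.4 -0.3 5 0;0.4 -0.3 10 0;0.4 -0.3 14 0;0.4 -0.3 17 0;0.4 -0.3 19 0;0.4 -0.3 20 0;0.4 -0.3 20.6 0;0.4 -0.3 20.9 0' 8.5 70; python3 -m crank '0 0 0 0;0 0 0 0'; python3 -m crank '0 0 0 0;0 0 0 0;0 0 0 0;0 0 0 0;0 0 0 0;0 0 0 0;0 0 0 0;0 0 0 0' 0 70;python3 -m crank '0 0 0 0;0 0 0 0;0 0 0 0;0 0 0 0'
python3 - <<'E'
from plant import arm
o=arm.get_obs();print(o["ee_pos"],o["ee_rot"],o["moment"])
E
```

```text
time_s: 2.85
ee_pos: [0.5378, 0.1641, 0.1961]
ee_rot: [-3.142, -0.001, 0.229]
contact_force: [0.8, -0.4, 0.1]
finger_gap: 0.995
time_s: 3.05
ee_pos: [0.5379, 0.1646, 0.1967]
ee_rot: [-3.141, -0.002, 0.229]
contact_force: [0.2, 0.4, 0.4]
finger_gap: 0.995
time_s: 3.85
ee_pos: [0.5375, 0.1646, 0.196]
ee_rot: [-3.141, -0.0, 0.229]
contact_force: [-1.6, 0.7, 5.6]
finger_gap: 0.274
time_s: 4.25
ee_pos: [0.5375, 0.1647, 0.196]
ee_rot: [-3.141, -0.0, 0.23]
contact_force: [-1.4, 1.6, 4.7]
finger_gap: 0.271
[0.5375017  0.16465457 0.19597403] [-3.14147397e+00 -2.12697160e-04  2.29538523e-01] [ 0.11649518  0.26604346 -0.06600967]
```

```bash
python3 -m crank '0 0 -0.5 0;0 0 -1.5 0;0 0 -3.5 0;0 0 -6.5 0;0 0 -9.5 0;0 0 -12.5 0;0 0 -15.5 0;0 0 -18.5 0'; python3 -m crank '0 0 -2.5 0;0 0 -4 0;0 0 -4 0;0 0 -4 0;0 0 -4 0'
python3 - <<'E'
from h import *
s=load("scene0");t=load("top0")
a=cv2.resize(s["img"][150:260,130:220],(540,660)[::1],interpolation=2)[:600]
f=snap("wrist","w2")
b=cv2.resize(t["img"][205:245,335:385],(250,200),interpolation=2)
out=np.zeros((600,800,3),np.uint8);out[:,:540]=a;out[:200,540:790]=b
out[210:404,540:798]=cv2.resize(f["img"],(258,194))
cv2.imwrite("pics/m1.png",out[:,:,::-1])
for a_,c,m in blobs(s,(0,150,60),(8,255,255),10): print(a_,c)
E
```

```text
time_s: 5.05
ee_pos: [0.5369, 0.1643, 0.382]
ee_rot: [3.141, 0.001, 0.229]
contact_force: [-0.3, -1.3, -4.4]
finger_gap: 0.269
time_s: 5.55
ee_pos: [0.5369, 0.1643, 0.4193]
ee_rot: [3.141, 0.003, 0.229]
contact_force: [-0.0, -0.3, -5.1]
finger_gap: 0.276
35 [173.94285714 204.85714286]
55 [179.03636364 219.65454545]
11 [182.72727273 231.63636364]
59 [246.18644068 252.54237288]
```

View pics/m1.png

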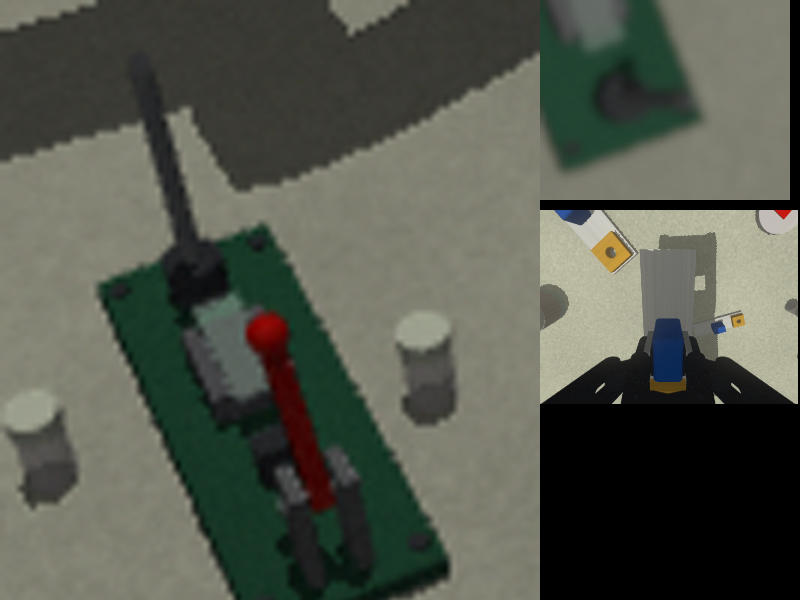

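Run:
```python
from h import *
s=load("scene0");t=load("top0");w=load("w2")
X=tri([(s,153.2,159.2),(t,365,225)]);print("rod tri",X, proj(s,X),proj(t,X))
print("rod s",plane(s,153.2,159.2,.185),"t",plane(t,365,225,.185))
k=tri([(s,174.3,205.2),(t,339.5,167.8)]);print("knob",k)
# wrist: bar columns/edges at z
from plant import arm
o=arm.get_obs();T=o["ee_pos"];yaw=o["ee_rot"][2];print(T,yaw)
ex=np.array([np.cos(yaw),np.sin(yaw),0]);ey=np.array([np.sin(yaw),-np.cos(yaw),0])
und=T[2]-.196
for nm,x,y,z in [("hole",-75,0,30),("free",84,0,12),("freeL",84,-25,12),("freeR",84,25,12),("g",20,0,57),("gL",20,-12,57),("gR",20,12,57),("br",-95,0,30)]:
    P=T*[1,1,0]+ex*x/1e3+ey*y/1e3+[0,0,und+z/1e3];print(nm,proj(w,P).round(1))
cv2.imwrite("pics/w2crop.png",cv2.resize(w["img"][60:384,140:370],(568,800)[::1],interpolation=2)[:,:,::-1][:600])
```

```text
rod tri [ 0.47087956 -0.26602887  0.17689301] [152.58101267 159.13024631] [364.3384299  224.99864341]
rod s [ 0.48196967 -0.26195446  0.185     ] t [ 0.47094336 -0.26558824  0.185     ]
knob [ 0.64171546 -0.20688016  0.14104305]
[0.53695864 0.16435086 0.41924694] 0.2295426194029364
hole [252.7 384.5]
free [252.9  71.6]
freeL [195.9  71.6]
freeR [310.   71.7]
g [252.7 252.1]
gL [220.2 252.1]
gR [285.2 252.1]
br [252.7 411.8]
```

View pics/w2.png

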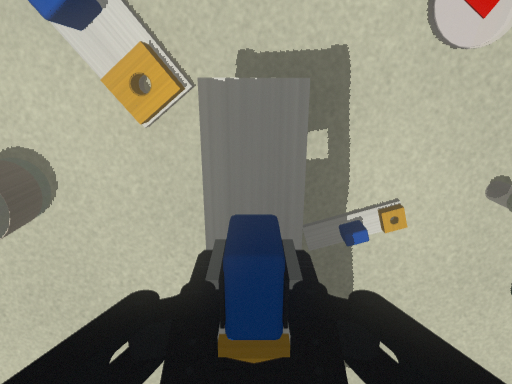

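Run:
```python
from h import *
w=load("w2");I=w["img"].astype(int)
g=I.sum(2)//3
print("col253 rows 205-260 B",[(v,tuple(I[v,253])) for v in range(208,262,3)])
print("rows 330-365",[(v,tuple(I[v,253])) for v in range(326,366,2)])
for u in (205,225,253,280,303): print("free col",u,g[70:90,u])
for v in (90,120,150,180,200): print("row",v,g[v,194:212],g[v,296:314])
for v in (240,250,256,270,300,330):
    b=np.where((I[v,:,2]>I[v,:,0]+50))[0];b=b[(b>200)&(b<300)];print(v,b.min(),b.max())
for v in (340,346,352): 
    b=np.where((I[v,:,0]>I[v,:,2]+60))[0];b=b[(b>200)&(b<320)];print("brass",v,b.min(),b.max())
```

```text
col253 rows 205-260 B [(208, (np.int64(109), np.int64(110), np.int64(104))), (211, (np.int64(109), np.int64(109), np.int64(105))), (214, (np.int64(73), np.int64(83), np.int64(93))), (217, (np.int64(33), np.int64(46), np.int64(76))), (220, (np.int64(32), np.int64(46), np.int64(75))), (223, (np.int64(33), np.int64(47), np.int64(75))), (226, (np.int64(31), np.int64(43), np.int64(74))), (229, (np.int64(28), np.int64(44), np.int64(74))), (232, (np.int64(28), np.int64(43), np.int64(74))), (235, (np.int64(25), np.int64(42), np.int64(73))), (238, (np.int64(30), np.int64(46), np.int64(76))), (241, (np.int64(22), np.int64(39), np.int64(72))), (244, (np.int64(25), np.int64(41), np.int64(75))), (247, (np.int64(22), np.int64(41), np.int64(74))), (250, (np.int64(21), np.int64(39), np.int64(74))), (253, (np.int64(21), np.int64(39), np.int64(74))), (256, (np.int64(20), np.int64(41), np.int64(80))), (259, (np.int64(20), np.int64(43), np.int64(84)))]
rows 330-365 [(326, (np.int64(9), np.int64(39), np.int64(83))), (328, (np.int64(15), np.int64(42), np.int64(85))), (330, (np.int64(10), np.int64(40), np.
[... 1566 characters left out ...]
118 117 117 114 112 112 111 114] [113 111 107 109 108 107 109 109 110 111 111 111 101  98  98  96  97  95]
row 150 [172 171 168 171 168 170 171 118 115 116 114 116 117 118 116 115 113 112] [111 109 108 107 109 109 109 110 112 111 125 173 168 168 167 168 168 167]
row 180 [169 171 171 169 171 169 172 169 143 116 115 113 117 113 117 116 112 112] [108 107 108 107 108 108 108 109 109 102 100 100 100  97  99  98  97  96]
row 200 [174 173 170 170 173 171 169 168 171 143 114 114 113 115 116 115 115 111] [106 105 107 106 108 108 108 107  95  96  95  94  97  96 101 100 101 101]
240 250 277
250 243 280
256 229 282
270 224 284
300 225 282
330 226 281
brass 340 218 288
brass 346 218 289
brass 352 218 289
```

Run:
```python
from h import *
from scipy.optimize import least_squares
w=load("w2")
T=np.array([0.53695864,0.16435086,0.41924694]);yaw=.22954
ex=np.array([np.cos(yaw),np.sin(yaw),0])
pts=np.array([[84,12],[20,12],[20,57],[-20,57],[-55,30]]);obs=np.array([77.7,214,255,339,357])
def v(p):
    dx,dz,th=p;c,s=np.cos(th),np.sin(th)
    return np.array([proj(w,T+ex*(dx+c*x-s*z)/1e3+[0,0,-.196+(dz+s*x+c*z)/1e3])[1] for x,z in pts])
print(v([0,0,0]))
r=least_squares(lambda p:np.r_[v(p)-obs,p[1]*.5,],[0,0,0]);print(r.x,np.degrees(r.x[2]),r.fun)
r=least_squares(lambda p:v([p[0],0,0])-obs,[0]);print(r.x,r.fun)
```

```text
[ 71.62611128 207.93811144 252.08695052 339.48166176 355.11221972]
[-3.0177812  -2.10964659 -0.01163769] -0.6667903817074711 [ 0.98377458 -2.45264208 -0.40733176  1.6794246  -0.09065962 -1.05482329]
[-1.64002483] [-2.10327292 -3.0096726   1.02770032  3.7133879   0.60111313]
```

```bash
python3 -m crank '-1 1.6 0 -0.5;-3 4.8 0 -1;-5.3 8.5 0 -2;-7.7 12.4 0 -3;-10.1 16.3 0 -4;-12.5 20.2 0 -5;-14.9 24.1 0 -6;-17 27.3 0 -6.2'; python3 -m crank '-1.8 3 0 0;-3.5 5.7 0 0;-4.6 7.5 0 0;-4.6 7.5 0 0;-4.6 7.5 0 0;-4.6 7.5 0 0'
python3 - <<'E'
from h import *
from plant import arm
f=snap("wrist","w3");o=arm.get_obs();print(o["ee_pos"],o["ee_rot"])
print(proj(f,[.472,-.2645,.185]),proj(f,[.472,-.2645,.04]))
E
```

```text
time_s: 6.4
ee_pos: [0.4329, -0.1418, 0.42]
ee_rot: [-3.141, 0.001, 0.338]
contact_force: [0.9, -0.2, -4.6]
finger_gap: 0.273
time_s: 7.0
ee_pos: [0.4155, -0.2254, 0.4201]
ee_rot: [-3.14, 0.001, 0.338]
contact_force: [-0.8, 0.1, -4.2]
finger_gap: 0.272
[ 0.41553757 -0.22524902  0.42029426] [-3.14065586e+00  5.85633262e-04  3.38645285e-01]
[342.11060208 149.19370403] [306.69232979 123.04487611]
```

View pics/w3.png

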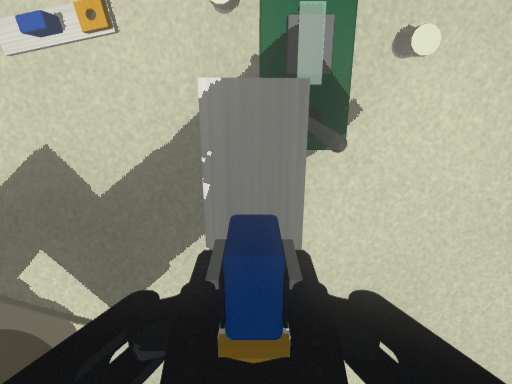

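The wrist view shows the rod tip at (341,144), the fixture at upper centre and the slide near (312,40). The bar is held straight.

Run:
```python
from h import *
f=load("w3");I=f["img"].astype(int);yaw=.338645;T=np.array([0.41553757,-0.22524902])
sub=I[130:160,325:355];m=(cv2.cvtColor(f["img"],cv2.COLOR_RGB2GRAY)[130:160,325:355]<95).astype(int)
for r in range(0,30): print(130+r,''.join('#' if x else '.' for x in m[r]))
def edge(rows,lo,hi,test,last):
    P=[]
    for v in rows:
        k=np.where(test(I[v,lo:hi]))[0]
        if len(k): P.append((lo+(k.max()+.5 if last else k.min()-.5),v))
    return P
green=lambda p:(p[:,1]>p[:,0]*1.25)&(p[:,1]<110)
for nm,P,z in [("baseR",edge(range(2,95,4),335,375,green,True),.015),("baseL",edge(range(2,55,4),250,285,green,False),.015)]:
    W=np.array([plane(f,u,v,z)[:2] for u,v in P]);d=cv2.fitLine(W.astype(np.float32),cv2.DIST_HUBER,0,.01,.01).ravel()
    print(nm,len(P),np.degrees(np.arctan2(d[1],d[0])),d[2:])
ex=np.array([np.cos(yaw),np.sin(yaw)]);ey=np.array([np.sin(yaw),-np.cos(yaw)])
for u,v in [(341,144),(341.5,145)]:
    p=plane(f,u,v,.185)[:2];print(p,"tool x,y mm",(p-T)@ex*1e3,(p-T)@ey*1e3)
```

```text
130 #####################.........
131 #####################.........
132 #####################.........
133 #####################.........
134 #####################.........
135 #####################.........
136 #####################.........
137 #####################.........
138 #####################.........
139 #####################.........
140 #####################.........
141 ######################........
142 ######################........
143 ######################........
144 ###################.##........
145 ################....#.........
146 ################.#.#..........
147 ##################.#..........
148 ################..##..........
149 #################.............
150 .......##########.............
151 .........#######..............
152 ..............................
153 ..............................
154 ..............................
155 ..............................
156 ..............................
157 ..............................
158 ..............................
159 ..............................
baseR 24 19.388975 [ 0.5668471  -0.28287143]
baseL 14 19.76981 [ 0.5435103  -0.18652157]
[ 0.47477246 -0.26248817] tool x,y mm 43.49948947117316 54.80256497123297
[ 0.47430053 -0.26304309] tool x,y mm 42.87001728687119 55.169184252433816
```

```bash
python3 -m crank '1.5 0.7 0 0;4 1.9 0 0;7 3.3 0 0;9.5 4.5 0 0;11.2 5.3 0 0;11.9 5.6 0 0;11.9 5.6 0 0;11.9 5.6 0 0'; python3 -m crank '0 0 1 0;0 0 2 0;0 0 2.6 0;0 0 2.8 0;0 0 2.8 0;0 0 2.8 0'
python3 - <<'E'
from h import *
from plant import arm
o=arm.get_obs();print(o["ee_pos"],o["ee_rot"],o["moment"])
s=snap("scene","s4");t=snap("top","t4")
T=o["ee_pos"];print("rod px",proj(s,[.4743,-.263,.185]),proj(t,[.4743,-.263,.185]))
u,v=proj(s,[.4743,-.263,.185]).astype(int);a=cv2.resize(s["img"][v-40:v+40,u-40:u+40],(480,480),interpolation=2)
u,v=proj(t,[.4743,-.263,.185]).astype(int);b=cv2.resize(t["img"][v-35:v+15,u-20:u+20],(320,400),interpolation=2)
out=np.zeros((480,800,3),np.uint8);out[:,:480]=a;out[:400,480:]=b;cv2.imwrite("pics/m4.png",out[:,:,::-1])
E
```

```text
time_s: 7.85
ee_pos: [0.5456, -0.2388, 0.4203]
ee_rot: [-3.14, 0.001, 0.338]
contact_force: [-0.7, 0.3, -4.4]
finger_gap: 0.273
time_s: 8.45
ee_pos: [0.5464, -0.2395, 0.3929]
ee_rot: [3.141, -0.0, 0.338]
contact_force: [-0.2, 0.2, -4.7]
finger_gap: 0.272
[ 0.54640813 -0.23952102  0.39285262] [ 3.14140778e+00 -1.83713322e-04  3.37625253e-01] [ 0.03946526 -0.02746083  0.01622455]
rod px [152.97327659 157.64240344] [364.04417316 223.82518854]
```

View pics/m4.png

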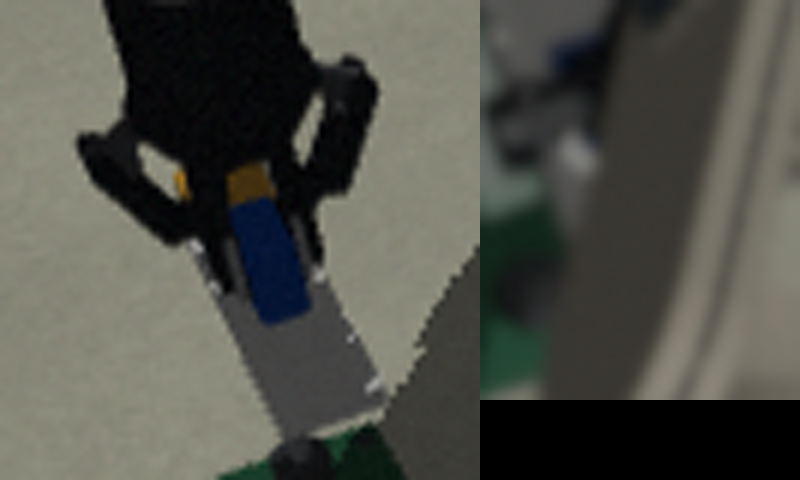

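The scene crop shows the bar straight over the fixture. The hole itself is hidden behind the gripper, so I'll shift slightly sideways and feel for the rod.

```bash
python3 -m crank '0 -0.13 0 -0.1;0 -0.13 0.4 -0.1;0 -0.13 0.8 -0.1;0 -0.13 1.1 -0.1;0 -0.13 1.1 -0.1;0 -0.13 1.1 -0.1'; python3 -m crank '0 0 0.1 0;0 0 0.2 0;0 0 0.3 0;0 0 0.3 0;0 0 0.3 0'
python3 -m crank '0 0 0.1 0;0 0 0.2 0;0 0 0.3 0;0 0 0.3 0;0 0 0.3 0'
python3 -c "
from plant import arm
o=arm.get_obs();print(o['ee_pos'],o['ee_rot'],o['moment'])"
```

```text
time_s: 9.15
ee_pos: [0.5459, -0.2382, 0.3815]
ee_rot: [-3.141, 0.0, 0.339]
contact_force: [-0.2, -0.6, -4.7]
finger_gap: 0.27
time_s: 9.65
ee_pos: [0.5459, -0.2382, 0.3787]
ee_rot: [-3.142, 0.0, 0.339]
contact_force: [0.6, 0.3, -4.9]
finger_gap: 0.273
time_s: 10.15
ee_pos: [0.5459, -0.2382, 0.3757]
ee_rot: [-3.142, 0.0, 0.339]
contact_force: [-0.7, 0.6, -5.4]
finger_gap: 0.269
[ 0.54588741 -0.23817003  0.3756812 ] [-3.14153100e+00  6.36249914e-05  3.39488009e-01] [ 0.0164365  -0.08655081 -0.01089271]
```

```bash
for i in 1 ; do python3 -m crank '0 0 0.1 0;0 0 0.2 0;0 0 0.3 0;0 0 0.3 0;0 0 0.3 0'; python3 -m crank '0 0 0.1 0;0 0 0.2 0;0 0 0.3 0;0 0 0.3 0;0 0 0.3 0'; python3 -m crank '0 0 0.1 0;0 0 0.2 0;0 0 0.3 0;0 0 0.4 0;0 0 0.4 0;0 0 0.4 0'; done
python3 -c "
from plant import arm
o=arm.get_obs();print(o['ee_pos'],o['ee_rot'],o['moment'])"
```

```text
time_s: 10.65
ee_pos: [0.5459, -0.2382, 0.3727]
ee_rot: [-3.142, 0.0, 0.34]
contact_force: [0.6, 0.2, -5.8]
finger_gap: 0.269
time_s: 11.15
ee_pos: [0.5459, -0.2382, 0.3697]
ee_rot: [-3.142, 0.0, 0.339]
contact_force: [-0.3, -0.1, -4.4]
finger_gap: 0.271
time_s: 11.75
ee_pos: [0.5459, -0.2381, 0.3657]
ee_rot: [-3.142, 0.0, 0.34]
contact_force: [-0.1, -0.3, -5.6]
finger_gap: 0.268
[ 0.54590836 -0.23814349  0.36566682] [-3.14152829e+00  8.25840946e-05  3.39560952e-01] [-0.02049255 -0.04978634  0.05635927]
```

```bash
python3 -m crank '0 0 0.3 0;0 0 0.7 0;0 0 1.1 0;0 0 1.5 0;0 0 1.8 0;0 0 2 0;0 0 2 0;0 0 2 0'; python3 -m crank '0 0 0.4 0;0 0 0.9 0;0 0 1.4 0;0 0 1.9 0;0 0 2.4 0;0 0 2.8 0;0 0 3 0;0 0 3 0'; 
python3 -c "
from plant import arm
o=arm.get_obs();print(o['ee_pos'],o['ee_rot'],o['moment'])"
```

```text
time_s: 12.55
ee_pos: [0.5459, -0.2382, 0.3457]
ee_rot: [-3.142, -0.0, 0.339]
contact_force: [-0.5, -0.4, -5.2]
finger_gap: 0.271
time_s: 13.35
ee_pos: [0.5458, -0.2382, 0.3153]
ee_rot: [-3.141, 0.0, 0.339]
contact_force: [0.4, 0.0, -5.3]
finger_gap: 0.266
[ 0.54582943 -0.23815116  0.3153277 ] [-3.14115469e+00  4.26861233e-04  3.39463292e-01] [-0.04146323 -0.03498408  0.00704966]
```

```bash
python3 -m crank '0 0 0.4 0;0 0 0.9 0;0 0 1.4 0;0 0 1.9 0;0 0 2.4 0;0 0 2.8 0;0 0 3 0;0 0 3 0';python3 -m crank '0 0 0.4 0;0 0 0.9 0;0 0 1.4 0;0 0 1.9 0;0 0 2.4 0;0 0 2.8 0;0 0 3 0;0 0 3 0';python3 -m crank '0 0 0.3 0;0 0 0.6 0;0 0 0.9 0;0 0 1 0;0 0 1 0;0 0 1 0'
python3 -c "
from plant import arm
o=arm.get_obs();print(o['ee_pos'],o['ee_rot'],o['moment'])"
```

```text
time_s: 14.15
ee_pos: [0.5458, -0.2381, 0.2853]
ee_rot: [-3.141, 0.0, 0.339]
contact_force: [0.2, 0.0, -4.8]
finger_gap: 0.269
time_s: 14.95
ee_pos: [0.5458, -0.2381, 0.2553]
ee_rot: [-3.141, 0.0, 0.339]
contact_force: [0.4, -0.2, -4.5]
finger_gap: 0.269
time_s: 15.55
ee_pos: [0.5459, -0.2382, 0.2457]
ee_rot: [-3.142, -0.0, 0.34]
contact_force: [0.5, -0.2, -4.9]
finger_gap: 0.273
[ 0.5459258  -0.23817631  0.24573727] [-3.14158374e+00 -1.40811516e-05  3.39511047e-01] [ 0.06812378 -0.08257014  0.00817313]
```

Underside is about 50 mm above the bench. I'll look at the scene before the last centimetre, then lower in millimetre steps.

```bash
python3 -m crank '0 0 0.1 0;0 0 0.2 0;0 0 0.3 0;0 0 0.4 0;0 0 0.5 0;0 0 0.6 0;0 0 0.6 0;0 0 0.6 0'; python3 -m crank '0 0 0.05 0;0 0 0.1 0;0 0 0.15 0;0 0 0.2 0;0 0 0.2 0;0 0 0.2 0'
python3 -m crank '0 0 0.05 0;0 0 0.1 0;0 0 0.1 0;0 0 0.1 0'
python3 - <<'E'
from h import *
from plant import arm
o=arm.get_obs();print(o['ee_pos'],o['ee_rot'],o['contact_force'],o['moment'])
s=snap("scene","s5");w=snap("wrist","w5")
a=cv2.resize(s["img"][130:265,110:230],(480,540),interpolation=2)
out=np.zeros((540,800,3),np.uint8);out[:,:480]=a;out[:240,480:]=cv2.resize(w["img"],(320,240),interpolation=3);cv2.imwrite("pics/m5.png",out[:,:,::-1])
E
```

```text
time_s: 16.35
ee_pos: [0.5459, -0.2382, 0.2397]
ee_rot: [-3.142, 0.0, 0.339]
contact_force: [0.5, -0.1, -5.3]
finger_gap: 0.271
time_s: 16.95
ee_pos: [0.5459, -0.2382, 0.2377]
ee_rot: [-3.142, 0.0, 0.34]
contact_force: [-0.5, -0.0, -5.2]
finger_gap: 0.273
time_s: 17.35
ee_pos: [0.5459, -0.2382, 0.2367]
ee_rot: [-3.142, 0.0, 0.339]
contact_force: [-0.8, 0.5, -5.1]
finger_gap: 0.271
[ 0.54588838 -0.23816848  0.23669271] [-3.14154830e+00  3.79849608e-05  3.39484746e-01] [-0.80590047  0.5437426  -5.14844485] [ 0.02441508 -0.00495683  0.03676246]
```

View pics/m5.png

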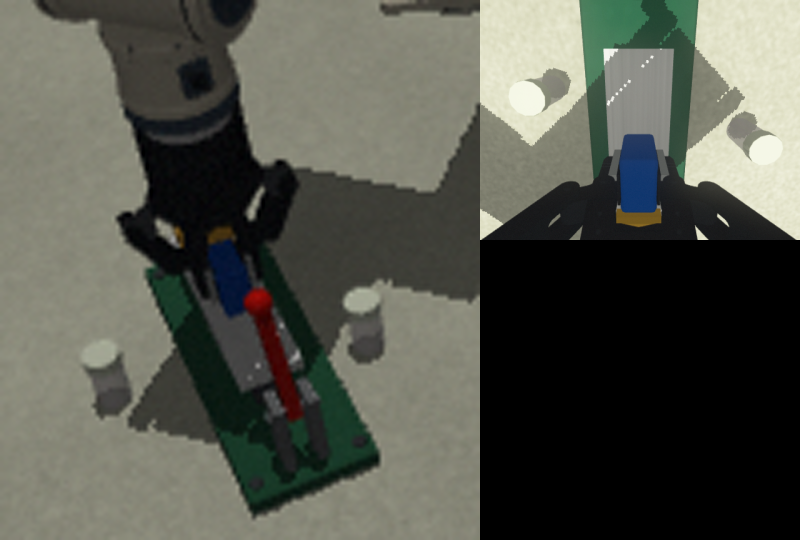

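The bar is on the rod, in line with the fixture and nearly down. Both vials are untouched and the lever is still raised. I'll go on until contact.

```bash
python3 -m crank '0 0 0.05 0;0 0 0.05 0;0 0 0.05 0'; python3 -m crank '0 0 0.05 0;0 0 0.05 0;0 0 0.05 0';  python3 -m crank '0 0 0.05 0;0 0 0.05 0;0 0 0.05 0'
python3 -c "
from plant import arm
o=arm.get_obs();print(o['ee_pos'],o['ee_rot'],o['contact_force'],o['moment'])"
```

```text
time_s: 17.75
ee_pos: [0.5459, -0.2382, 0.2362]
ee_rot: [-3.142, 0.0, 0.34]
contact_force: [0.0, -0.2, -4.9]
finger_gap: 0.271
time_s: 18.05
ee_pos: [0.5459, -0.2382, 0.236]
ee_rot: [3.141, -0.0, 0.339]
contact_force: [-2.0, 1.2, 0.7]
finger_gap: 0.274
time_s: 18.35
ee_pos: [0.5459, -0.2382, 0.236]
ee_rot: [3.141, -0.0, 0.34]
contact_force: [-2.6, 1.6, 5.4]
finger_gap: 0.27
[ 0.54591285 -0.23817125  0.23596526] [ 3.14145725e+00 -1.39824174e-04  3.39513605e-01] [-2.60346729  1.58007862  5.38679598] [0.25449015 0.49743219 0.02784932]
```

Contact: force went from -5 to +5 N, the same as when it lay on the bench. Release it, then rise and shut the fingers.

```bash
python3 -m crank '0 0 -0.05 0;0 0 -0.05 0;0 0 -0.05 0;0 0 -0.05 0;0 0 -0.05 0;0 0 -0.05 0' 5.5 30; python3 -m crank '0 0 -0.5 0;0 0 -1.5 0;0 0 -3 0;0 0 -5 0;0 0 -8 0;0 0 -11 0;0 0 -13.5 0;0 0 -14.5 0'; python3 -m crank '1 0 0 0;3 0 0 0;6 0 0 0;9 0 0 0;10.2 0 0 0;10.6 0 0 0;10.6 0 0 0;10.6 0 0 0' 0 30
python3 - <<'E'
from h import *
from plant import arm
o=arm.get_obs();print(o['ee_pos'],o['ee_rot'],o['contact_force'])
s=snap("scene","s6");w=snap("wrist","w6")
a=cv2.resize(s["img"][130:265,110:230],(480,540),interpolation=2)
out=np.zeros((540,800,3),np.uint8);out[:,:480]=a;out[:240,480:]=cv2.resize(w["img"],(320,240),interpolation=3);cv2.imwrite("pics/m6.png",out[:,:,::-1])
for a_,c,m in blobs(s,(0,150,60),(8,255,255),10): print(a_,c)
E
```

```text
time_s: 18.95
ee_pos: [0.5459, -0.2382, 0.2357]
ee_rot: [-3.142, 0.0, 0.339]
contact_force: [0.2, -0.3, -0.1]
finger_gap: 0.645
time_s: 19.75
ee_pos: [0.5464, -0.2384, 0.3849]
ee_rot: [3.138, -0.004, 0.34]
contact_force: [0.4, -0.8, 0.1]
finger_gap: 0.644
time_s: 20.55
ee_pos: [0.645, -0.2031, 0.3801]
ee_rot: [-3.141, 0.001, 0.339]
contact_force: [-0.0, 0.3, -0.3]
finger_gap: -0.001
[ 0.64502721 -0.20310489  0.3801247 ] [-3.14076088e+00  1.33845657e-03  3.39134181e-01] [-0.00750656  0.32722103 -0.26875794]
31 [174.22580645 205.48387097]
59 [246.18644068 252.54237288]
```

View pics/m6.png

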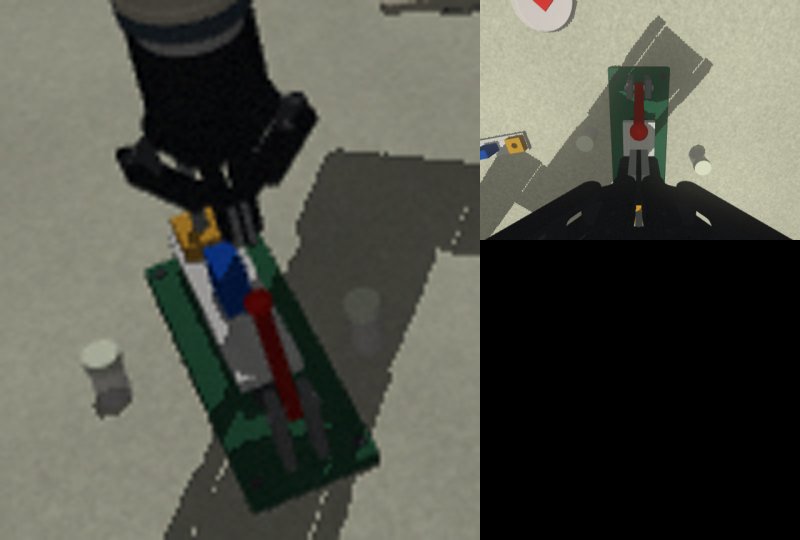

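The bar sits flat over the rod and the lever is still up. The wrist view shows the knob ahead of the shut fingertips on the centre line. I'll measure the knob from the wrist.

Run:
```python
from h import *
w=load("w6");T=np.array([.64503,-.20310,.38012]);y=.3394;ex=np.array([np.cos(y),np.sin(y)]);ey=np.array([np.sin(y),-np.cos(y)])
for a,c,m in blobs(w,(0,120,40),(10,255,255),40):
    m=cv2.erode(m,np.ones((13,13)))
    if m.sum(): 
        p=cv2.findNonZero(m).reshape(-1,2).mean(0)
        for z in (.142,.135): d=plane(w,*p,z)[:2]-T[:2];print(a,p,z,d@ex*1e3,d@ey*1e3)
s=load("s6");k=tri([(s,174.3,205.4),(w,*p)]);print("knob",k,(k[:2]-T[:2])@ex*1e3,(k[:2]-T[:2])@ey*1e3)
```

```text
310 [101.84375   1.46875] 0.142 122.91450152905236 -84.71632362187712
310 [101.84375   1.46875] 0.135 124.39535582293612 -87.59108330677124
1649 [253.69822485 190.90236686] 0.142 11.438137981401738 0.3504688654817471
1649 [253.69822485 190.90236686] 0.135 9.146551968922521 0.35443061084997973
knob [ 0.66160972 -0.19980995  0.15986672] 16.729254708865398 2.417374425201425
```

```bash
python3 -m crank '0.3 0 1 0;0.3 0 2.5 0;0.3 0 4 0;0.3 0 4.5 0;0.3 0 4.5 0;0.3 0 4.5 0'; python3 -m crank '-0.4 0 0.8 0;-1.1 0 1.55 0;-1.8 0 2.05 0;-2.4 0 2.6 0;-3 0 3.2 0;-3.5 0 3.9 0;-3.5 0 3.9 0'
python3 - <<'E'
from h import *
from plant import arm
o=arm.get_obs();print(o['ee_pos'],o['ee_rot'],o['contact_force'])
s=snap("scene","s7");w=snap("wrist","w7")
a=cv2.resize(s["img"][130:265,110:230],(480,540),interpolation=2)
out=np.zeros((540,800,3),np.uint8);out[:,:480]=a;out[:240,480:]=cv2.resize(w["img"],(320,240),interpolation=3);cv2.imwrite("pics/m7.png",out[:,:,::-1])
E
```

```text
time_s: 21.25
ee_pos: [0.6488, -0.2019, 0.3355]
ee_rot: [-3.141, 0.0, 0.34]
contact_force: [-0.4, 0.7, 0.8]
finger_gap: 0.001
time_s: 21.95
ee_pos: [0.6143, -0.2141, 0.2964]
ee_rot: [-3.141, 0.001, 0.339]
contact_force: [-0.7, 0.2, -0.1]
finger_gap: -0.001
[ 0.61434106 -0.21409582  0.29637288] [-3.14109964e+00  1.24188095e-03  3.38636039e-01] [-0.74739694  0.24613006 -0.10286243]
```

View pics/m7.png

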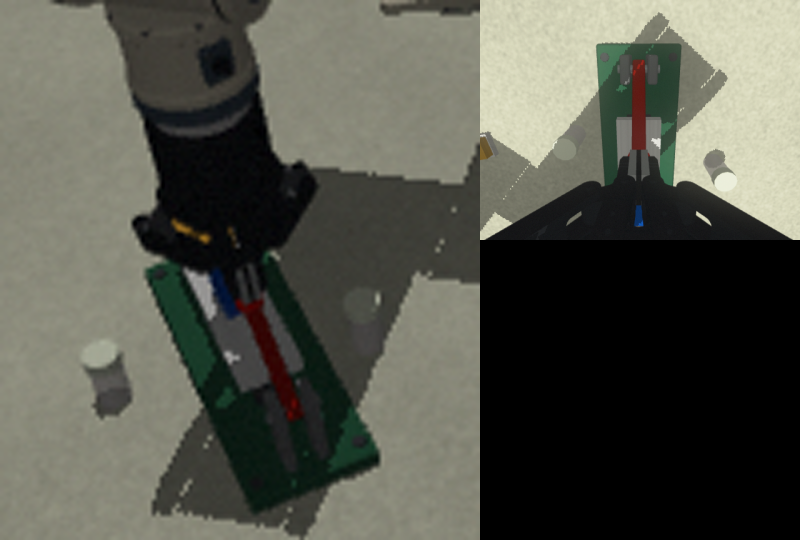

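The fingertips cover the knob and the lever has come down part way. I'll continue along the arc. That makes 11 pictures viewed.

```bash
python3 -m crank '-0.45 0 0.75 0;-0.8 0 1.5 0;-1.1 0 2.3 0;-1.3 0 3.1 0;-1.4 0 3.6 0;-1.5 0 4 0;-1.5 0 4.3 0;-1.5 0 4.3 0'; python3 -m crank '0 0 0.15 0;0 0 0.3 0;0 0 0.3 0'; python3 -m crank '0 0 0.1 0;0 0 0.1 0;0 0 0.1 0'
python3 -c "
from plant import arm
o=arm.get_obs();print(o['ee_pos'],o['ee_rot'],o['contact_force'])"
```

```text
time_s: 22.85
ee_pos: [0.6016, -0.2184, 0.2533]
ee_rot: [-3.141, 0.0, 0.34]
contact_force: [-0.3, -0.1, -0.2]
finger_gap: -0.002
time_s: 23.15
ee_pos: [0.6017, -0.2185, 0.2508]
ee_rot: [3.141, -0.0, 0.34]
contact_force: [0.4, 0.3, 0.3]
finger_gap: -0.001
time_s: 23.45
ee_pos: [0.6016, -0.2186, 0.2497]
ee_rot: [3.142, -0.0, 0.339]
contact_force: [-1.0, -1.1, 0.4]
finger_gap: 0.0
[ 0.60155643 -0.21856023  0.24974228] [ 3.14150994e+00 -1.28519700e-04  3.39443734e-01] [-0.95443093 -1.13345286  0.36190437]
```

```bash
python3 -m crank '0 0 0.05 0;0 0 0.1 0;0 0 0.1 0;0 0 0.1 0'; python3 -m crank '0 0 0.05 0;0 0 0.1 0;0 0 0.1 0;0 0 0.1 0';python3 -c "
from plant import arm
o=arm.get_obs();print(o['ee_pos'],o['ee_rot'],o['contact_force'])"
```

```text
time_s: 23.85
ee_pos: [0.6016, -0.2186, 0.249]
ee_rot: [3.141, -0.0, 0.34]
contact_force: [-0.9, -0.6, 5.1]
finger_gap: 0.002
time_s: 24.25
ee_pos: [0.6016, -0.2186, 0.2487]
ee_rot: [3.141, -0.0, 0.339]
contact_force: [-2.7, 1.4, 10.9]
finger_gap: -0.001
[ 0.60161987 -0.21862979  0.24869326] [ 3.14117477e+00 -3.09628505e-04  3.39489571e-01] [-2.67451977  1.42939888 10.8798969 ]
```

It has reached the stop: stiff reaction with the tip at 76 mm. Retreat and check.

```bash
python3 -m crank '0 0 -0.5 0;0 0 -1.5 0;0 0 -4 0;0 0 -8 0;0 0 -12 0;0 0 -16 0;0 0 -19 0;0 0 -20 0'; python3 -m crank '-3 -4 0 0;-6 -8 0 0;-9 -12 0 0;-11 -15 0 0;-12 -17 0 0;-12 -18 0 0;-12 -18 0 0;-12 -18 0 0'
python3 - <<'E'
from h import *
s=snap("scene","s8");w=snap("wrist","w8");t=snap("top","t8")
for nm,f,z in [("t",t,.066),("s",s,.066),("w",w,.066)]:
    for a_,c,m in blobs(f,(0,150,60),(8,255,255),20): print(nm,a_,c,plane(f,*c,z))
fo=np.array([.544,-.2389]);ex=np.array([np.cos(.34),np.sin(.34)])
K=np.r_[fo+ex*.055,.066];print("expected knob",K,"px s",proj(s,K),"t",proj(t,K),"w",proj(w,K))
for nm,f in (("t",t),("s",s)):
  for a_,c,m in blobs(f,(12,120,60),(28,255,255),30)+blobs(f,(105,120,60),(125,255,255),30): print(nm,a_,c.round(1),plane(f,*c,.08).round(4))
a=cv2.resize(s["img"][130:265,110:230],(480,540),interpolation=2)
out=np.zeros((600,800,3),np.uint8);out[:540,:480]=a;out[:240,480:]=cv2.resize(w["img"],(320,240),interpolation=3);out[250:600,480:]=cv2.resize(t["img"][140:245,300:396],(320,350),interpolation=2);cv2.imwrite("pics/m8.png",out[:,:,::-1])
E
```

```text
time_s: 25.05
ee_pos: [0.6021, -0.2186, 0.4522]
ee_rot: [3.138, -0.005, 0.34]
contact_force: [0.3, -0.4, 0.1]
finger_gap: 0.002
time_s: 25.85
ee_pos: [0.4294, -0.089, 0.4478]
ee_rot: [3.141, -0.0, 0.34]
contact_force: [1.5, -0.5, -0.1]
finger_gap: -0.001
t 26 [274.15384615 143.80769231] [ 0.73249385 -0.01848909  0.066     ]
t 97 [333.79381443 172.53608247] [ 0.63721365 -0.20672699  0.066     ]
s 104 [177.45192308 221.08653846] [ 0.6341562 -0.2090677  0.066    ]
s 60 [246.15       252.58333333] [ 0.77980416 -0.02432775  0.066     ]
w 916 [438.17576419  29.89082969] [ 0.61173683 -0.21535093  0.066     ]
expected knob [ 0.59585151 -0.22055821  0.066     ] px s [173.63887096 212.08606308] t [338.55050121 185.40786062] w [434.78151489  48.58897738]
t 259 [179.1 191.3] [0.5829 0.2827 0.08  ]
t 39 [275.8 217.3] [ 0.4975 -0.0186  0.08  ]
t 139 [353.7 224.8] [ 0.471  -0.2605  0.08  ]
t 164 [150.8 170.2] [0.6507 0.3721 0.08  ]
t 92 [346.2 201.4] [ 0.544  -0.2396  0.08  ]
t 105 [121.2 243.2] [0.4239 0.4618 0.08  ]
s 1428 [330.6  15.4] [-0.844   0.6915  0.08  ]
s 35 [176.4  46.2] [-0.5821 -0.2161  0.08  ]
s 111 [159.8 187.1] [ 0.4928 -0.2626  0.08  ]
s 300 [336.2 198.1] [0.6341 0.27   0.08  ]
s 61 [236.8 193.7] [ 0.564 -0.025  0.08 ]
s 40 [147.4  43.6] [-0.647  -0.3692  0.08  ]
s 94 [455.8  61.5] [-0.1428  1.0899  0.08  ]
s 126 [480.5 105.9] [0.2347 0.9825 0.08  ]
s 54 [369.3 132.4] [0.3283 0.4893 0.08  ]
s 68 [165.4 194.6] [ 0.5304 -0.2441  0.08  ]
s 150 [372.2 199.5] [0.6577 0.3745 0.08  ]
```

View pics/m8.png

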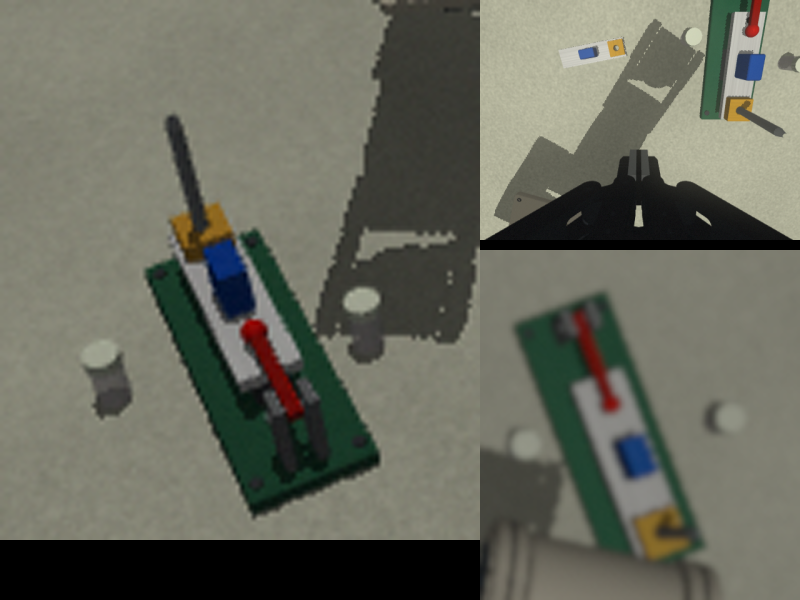

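The final picture shows the rod through the brass block, the bar flat in line with the base, and the lever down over the free end. The knob is at scene px (173.5,212), where (173.6,212.1) is expected. The vials have not moved. One quick yaw check before handing in.

Run:
```python
from h import *
f=load("w8");hsv=cv2.cvtColor(f["img"],cv2.COLOR_RGB2HSV).astype(int)
g=(hsv[...,0]>55)&(hsv[...,0]<100)&(hsv[...,1]>70)
A=[];B=[]
for v in range(30,150,4):
    k=np.where(g[v,350:430])[0]
    if len(k)<5: continue
    A.append(plane(f,350+k[0]-.5,v,.015)[:2]);  B.append(plane(f,350+k[-1]+.5,v,.04)[:2])
for n,P in (("base",A),("bar",B)):
    d=cv2.fitLine(np.array(P,np.float32),cv2.DIST_HUBER,0,.001,.01).ravel();print(n,len(P),np.degrees(np.arctan(d[1]/d[0])))
from plant import arm
t0,t8=load("top0"),load("top0") and load("t8")
print("top px diff vials/dish", [float(np.abs(t0["img"][y-8:y+8,x-8:x+8].astype(int)-t8["img"][y-8:y+8,x-8:x+8]).mean()) for x,y in ((374,190),(274,144),(130,242))])
o=arm.get_obs();print(o["time_s"],o["contact_force"],np.abs(o["qd"]).max())
```

```text
base 30 19.410704
bar 30 15.950612
top px diff vials/dish [0.7799479166666666, 0.78515625, 0.6744791666666666]
26.0 [-0.57630988 -0.48182196  0.96429408] 0.005866081670048459
```

The bar edge reads 3.5° off the base, but that edge may be shadow or the bar's side face. I'll check the top-face edges at their own height.

Run:
```python
from h import *
f=load("w8");G=cv2.cvtColor(f["img"],cv2.COLOR_RGB2GRAY).astype(int)
hsv=cv2.cvtColor(f["img"],cv2.COLOR_RGB2HSV).astype(int)
for v in (40,70,100,130,145): print(v,list(zip(range(384,420,2),G[v,384:420:2])))
P=[];
for v in range(35,150,3):
    d=np.diff(G[v,380:425]);k=int(d.argmax());
    if d[k]>25: P.append((380+k+.5,v))
P=np.array(P);W=np.array([plane(f,u,v,.052)[:2] for u,v in P],np.float32);d=cv2.fitLine(W,cv2.DIST_HUBER,0,.001,.01).ravel()
print(len(P),"left top edge",np.degrees(np.arctan(d[1]/d[0])),P[::6].tolist())
t=load("t8");b=blobs(t,(105,120,60),(125,255,255),30)
for a,c,m in b:
    if 330<c[0]<360: print("grip",quad(t,m,.097))
h=cv2.cvtColor(t["img"],cv2.COLOR_RGB2HSV);m=cv2.inRange(h,(0,0,110),(180,30,255));m[:, :325]=0;m[:,365:]=0;m[:170]=0;m[230:]=0
n,l,s,c=cv2.connectedComponentsWithStats(m)
i=[i for i in range(1,n) if 60<s[i,4]];print([(s[j].tolist(),c[j].round(1).tolist(),) for j in i])
# right edge of bar top: per row white -> green in w8
R=[]
for v in range(35,150,3):
    k=[u for u in range(420,495) if G[v,u]>110 and hsv[v,u,1]<60 and 55<hsv[v,u+2,0]<100 and hsv[v,u+2,1]>70]
    if k: R.append((k[-1]+.5,v))
W=np.array([plane(f,u,v,.052)[:2] for u,v in R],np.float32)
if len(W)>4: d=cv2.fitLine(W,cv2.DIST_HUBER,0,.001,.01).ravel();print(len(W),"right",np.degrees(np.arctan(d[1]/d[0])),R[::5])
```

```text
40 [(384, np.int64(83)), (386, np.int64(81)), (388, np.int64(81)), (390, np.int64(83)), (392, np.int64(78)), (394, np.int64(55)), (396, np.int64(52)), (398, np.int64(53)), (400, np.int64(77)), (402, np.int64(86)), (404, np.int64(84)), (406, np.int64(196)), (408, np.int64(196)), (410, np.int64(192)), (412, np.int64(195)), (414, np.int64(194)), (416, np.int64(190)), (418, np.int64(191))]
70 [(384, np.int64(84)), (386, np.int64(84)), (388, np.int64(83)), (390, np.int64(61)), (392, np.int64(58)), (394, np.int64(58)), (396, np.int64(82)), (398, np.int64(93)), (400, np.int64(88)), (402, np.int64(195)), (404, np.int64(195)), (406, np.int64(193)), (408, np.int64(196)), (410, np.int64(192)), (412, np.int64(188)), (414, np.int64(191)), (416, np.int64(192)), (418, np.int64(189))]
100 [(384, np.int64(83)), (386, np.int64(60)), (388, np.int64(61)), (390, np.int64(59)), (392, np.int64(74)), (394, np.int64(89)), (396, np.int64(86)), (398, np.int64(192)), (400, np.int64(192)), (402, np.int64(195)), (404, np.int64(190)), (406, np.int64(192)), (408, np.int64(185)), (410, np.int64(95)), (412, np.int64(
[... 613 characters left out ...]
195)), (398, np.int64(189)), (400, np.int64(189)), (402, np.int64(184)), (404, np.int64(187)), (406, np.int64(189)), (408, np.int64(188)), (410, np.int64(196)), (412, np.int64(188)), (414, np.int64(191)), (416, np.int64(189)), (418, np.int64(191))]
39 left top edge 19.454588 [[405.5, 35.0], [402.5, 53.0], [400.5, 71.0], [398.5, 89.0], [395.5, 107.0], [393.5, 125.0], [390.5, 143.0]]
grip (array([ 0.5430177 , -0.23553416]), (33.94973373413086, 25.477205276489258), 17.536027908325195)
[([346, 170, 19, 48, 475], [358.1, 186.0]), ([328, 176, 29, 46, 433], [341.9, 199.0]), ([325, 210, 8, 18, 88], [327.5, 219.9])]
24 right 19.524143 [(454.5, 35), (451.5, 50), (449.5, 65), (446.5, 80), (436.5, 140)]
```

The bar's top edges read 19.45° and 19.52°, against 19.41° for the base, so it is aligned. The earlier 16° came from a shadow edge.

```bash
python3 -c "
from plant import arm
print(arm.hand_in())"
```

```text
the job is handed in; nothing more can be done
None
```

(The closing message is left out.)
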